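# Drive the axle blocks out of the sliding bar and box them

### The arm

A 6-joint arm with a two-finger parallel gripper is mounted at the origin on the work surface. World frame = base frame: x ahead of the robot, y to its left, z up, the work surface at z = 0. Lengths are in m, angles in degrees, forces in N, time in s.
With the tool pointing down it reaches from about 0.35 to 0.725 m from the base axis. Payload 6 kg.
Tool frame: the origin (TCP) lies between the finger pads; the fingertips stand 14 mm ahead of it and the grasp point (between the pads) lies 5 mm behind it (robot.nose_length is the distance from the TCP to the fingertips, in m); z points along the fingers, y is the direction in which the jaws open and shut (so a half turn about z gives the same grasp; the last joint's range is limited). The gripper opens to 85 mm and grips with 20 to 120 N. Pads are 22 mm wide; open, the fingers measure 114 mm over their backs; the gripper's body (76 mm by 85 mm) begins 54 mm behind the grasp point. The pads swing forward as they close: fully open they stand 13 mm farther back than shut.
Start: joints at [94.177, 2.303, 4.859, 0, -92.561, -19.12], TCP at [0.155, 0.58, 0.245] pointing down, gripper open.
Joint ranges: [-146.85, 146.85], [-73.84, 115.35], [-62.03, 85.46], [-188.31, 113.3], [-161.28, -10.13], [-171.36, 171.36]. Speed limits (degrees/s): [147.25, 147.25, 172.46, 180, 180, 180].

### API

Orientations are given as [roll, pitch, yaw] about the fixed x, y, z axes, in that order (R = Rz(yaw) Ry(pitch) Rx(roll)).
In Python, from station import telemetry, optics, finish_job, robot gives the robot as it stands.
- The arm moves only by the shell command python3 -m jog 'ROWS' [FORCE]. ROWS is JSON, a list of rows, each a list of 3 entries, a list of its own where there are three numbers: the turn, a rotation vector about the tool's x, y, z in rad, then the shift along the tool's x, y, z in mm, then the closure, from -1 (fully open) to 1 (shut). In form: [[[wx, wy, wz], [tx, ty, tz], fingers], ...]. A call has 1 to 20 rows; each row is the pose to reach, as a shift and turn from the pose commanded when the call began, along the tool's axes at that moment; what a row does not reach only later rows make up. A row lasts 1/10 s, in which the tool goes at most 50 mm and 8.59 degrees, less where a joint would pass 70% of its speed; a pose out of reach is approached as far as the arm can. A call with a gripper value outside its range is refused whole. The fingers move at their own pace and stop on an object; FORCE is the grip in N (left out, the last holds). Time passes only in rows, so rows that repeat a pose let the fingers close. It gives the time, the measured TCP pose, the force and the opening at its end, in the units of the state.
- telemetry.get_obs(): the state, without advancing time (a new reading comes with each control period).
- optics.read_camera(name): name is "side" or "top" or "wrist"; returns the picture (480x640x3 uint8, blue, green, red); there is no depth.
- optics.camera_model(name): a dict with "camera_matrix" (3x3 intrinsics, pixels), "R" (3x3) and "t" (3): a world point X has camera coordinates R X + t. Camera axes: x right, y down, z forward; pixel columns grow to the right and rows downward; lengths in m; the calibration is good to about 2 mm. The wrist camera is an equidistant fisheye: a pixel r from the principal point sees the ray r / f radians off the axis. A picture is of the moment at which its call begins: read the wrist's pose just before it. camera_model takes no time and is no camera call; for the wrist camera it gives the pose at the moment of the call.
- finish_job(): hands the job in, once; it reports no verdict.
The state is a dict: "time_s": time; "q": joint angles; "joint_velocities": joint speeds; "joint_torque": joint torques, N m; "ee_pos": TCP position; "eef_rot": TCP orientation; "ft_force": force on the tool from outside, world axes, zero at the start; "wrist_torque": the same for the moment, N m; "width": opening from 0.0 (shut) to 1.0 (fully open).
Only numpy, scipy, OpenCV 4.12 (cv2) and the standard library are available. Lean on these libraries where they do the work, as an engineer would, in place of code of your own. Each camera call takes 0.05 s, during which the arm holds its last target. There are 200 camera calls.

### The job

On the classroom craft desk, empty the sliding bar: for each socket that holds a wooden axle block, slide the bar along its rail until that socket clicks in line with the ejector rod, push the rod right through to drive the block out onto the grey shelf and draw the rod back, then put the block in the open cardboard box. When every block lies in the box, leave the bar back at its home station and the rod drawn back out of the bar, and do not disturb the water bottle, the mug or the glue jar.

Things in the scene. Friction and masses are not known exactly. Their poses are not given: they have to be found in the camera images.
- jig: Fixed plywood jig on the desk. Origin on the desk (z = 0) under the crossing of the ejector rod's axis and the bar's rail. Its x axis is the way the rod pushes (roughly away from the robot); its y axis runs along the rail (roughly to the robot's left). Rail bed from y = -251 to +189 mm, 80 mm wide. Rod channel on the near side from x = -195 mm, 66 mm wide.
- bar (a joint): Travel of the bar along the jig's y, in m: 0 is home; 0.062, 0.124 and 0.186 bring socket 1, 2 and 3 in line with the rod. A ball detent clicks into these four stations from within about 5 mm and holds to about 2 mm; 3 to 6 N moves the bar out of one; in between it stays where it is left. End stops 2 mm beyond the first and last. It cannot be moved while the rod or a block is half-way through it.
- bar_knob (a point): Black square knob on top of the bar at the middle of its length: 22 mm (x) by 24 mm (y), from 85 to 145 mm above the desk. This point is on its axis, 122 mm above the desk; its axes are the jig's. 8 mm to the near side of the bar's middle; at jig y = -124 mm when the bar is at home. Spring plunger heads beside it stand up to about 95 mm above the desk.
- socket1 (a point): Centre of socket 1, the end one on the +y (left) side, 49 mm above the desk. The sliding bar is aluminium, 46 mm thick (x), 207 mm long (y), top 85 mm above the desk, with three square through sockets 41 mm wide and high, 62 mm apart, floor 30 mm above the desk. The point moves with the bar.
- shelf (a point): Centre of the top of the grey receiving shelf on the far side of the bar, 28 mm above the desk: jig x = 26 to 125 mm, y within 65 mm, with a lip 8 mm high at its far end only. A block driven fully out lies with its centre at jig x = about 68 mm.
- guide (a point): Centre of the bore in the fixed aluminium guide bracket that carries the rod: bracket at jig x = -55 to -35 mm, y within 30 mm, top 75 mm above the desk.
- socket2 (a point): Centre of socket 2, the middle one, 49 mm above the desk.
- socket3 (a point): Centre of socket 3, the end socket on the -y (right) side, 49 mm above the desk.
- rod_handle (a point): Upright dark wooden handle of the ejector rod, 22 mm (x) by 24 mm (y), top 145 mm above the desk, on a 40 mm square foot (top 63 mm above the desk) sliding loosely in the channel. This point is on its axis, 122 mm above the desk. It travels from jig x = -167 mm (rear stop) to -75 mm (foot against the guide bracket: rod right through). At -145 mm or less the rod is clear of the bar.
- rod_tip (a point): Centre of the flat front end of the rod: round steel, 24 mm diameter, 120 mm ahead of the handle's axis, 50 mm above the desk. Rod 0.35 kg. x points along the rod. Driving a block out takes 5 to 15 N.
- block1 (a point): Centre of the wooden axle block that may start in socket 1 (None if absent): 46 mm long (x, along the rod while seated, flush with the bar) and 38 mm square (y and z), with a small dark dot in each end, 60 g. Spring plungers hold it in its socket.
- block2 (a point): Centre of the wooden axle block that may start in socket 2 (None if absent): 46 mm long (x, along the rod while seated, flush with the bar) and 38 mm square (y and z), with a small dark dot in each end, 60 g. Spring plungers hold it in its socket.
- block3 (a point): Centre of the wooden axle block that may start in socket 3 (None if absent): 46 mm long (x, along the rod while seated, flush with the bar) and 38 mm square (y and z), with a small dark dot in each end, 60 g. Spring plungers hold it in its socket.
- carton: The open cardboard box, loose, 190 mm (x) by 140 mm (y) outside, 45 mm high, walls and floor 5 mm thick. Its origin is the centre of its underside. Room for all blocks lying side by side; it may get knocked.
- flask: Clear water bottle, 66 mm across, 200 mm tall, origin under its centre. Leave alone.
- mug: White mug, 76 mm across, 90 mm tall, origin under its centre. Leave alone.
- gluejar: White glue jar, 64 mm across, 80 mm tall, origin under its centre. Leave alone.

How it is judged (in metres and radians):
On the way:
1. the rod, pushed through a socket, has driven a first block out towards the shelf (x of rod_tip in the frame of jig above 0.018 m and ((x of block1 in the frame of jig between 0.035 and 0.11 m and y of block1 in the frame of jig between -0.06 and 0.06 m) or (x of block2 in the frame of jig between 0.035 and 0.11 m and y of block2 in the frame of jig between -0.06 and 0.06 m) or (x of block3 in the frame of jig between 0.035 and 0.11 m and y of block3 in the frame of jig between -0.06 and 0.06 m))), for 0.05 s.
At the end, for the whole second after the job is handed in: Every block that was in the bar lies at rest down in the cardboard box (centre inside its walls and below 45 mm above its underside), the box stands level (within 0.15 rad), the bar is at its home station (within 6 mm), and the rod lies in its channel with its tip drawn back out of the bar (x of block1 in the frame of carton between -0.09 and 0.09 m and y of block1 in the frame of carton between -0.065 and 0.065 m and z of each of block1, block2, block3 in the frame of carton below 0.045 m and linear speed of each of blk1, blk2, blk3 below 0.02 m/s and x of block2 in the frame of carton between -0.09 and 0.09 m and y of block2 in the frame of carton between -0.065 and 0.065 m and x of block3 in the frame of carton between -0.09 and 0.09 m and y of block3 in the frame of carton between -0.065 and 0.065 m and angle between carton's own z axis and vertical below 0.15 rad and value of joint bar below 0.006 m and x of rod_tip in the frame of jig between -0.06 and -0.024 m and y of rod_tip in the frame of jig between -0.012 and 0.012 m and z of rod_tip in the frame of jig below 0.065 m); the robot touches nothing.
It fails at once if the water bottle is moved more than 40 mm or tipped over (distance of flask from where it was at the start of the episode above 0.04 m or angle between flask's own z axis and vertical above 0.5 rad).
It fails at once if the mug is moved more than 40 mm or tipped over (distance of mug from where it was at the start of the episode above 0.04 m or angle between mug's own z axis and vertical above 0.5 rad).
It fails at once if the glue jar is moved more than 40 mm or tipped over (distance of gluejar from where it was at the start of the episode above 0.04 m or angle between gluejar's own z axis and vertical above 0.5 rad).
Of blk1, blk2, blk3 only 2 to 3 are there at a start; the rules pass over those that are not, and their reading is None.
At some moment in a run one of carton may be knocked a few centimetres aside while the robot is not near it.
Once in a run the grip may slacken for a moment while it holds something.
It also fails if it takes over 210 s, if anything falls off the work surface, if the arm or the gripper's body presses on something with over 40 N, if the wrist force passes 120 N, or if a joint passes its speed limit or range.

## Working session

There is one attempt and no reset: what is moved stays moved. The work goes in short steps, Python scripts to look and compute and a shell command to move; the robot and the scene stay as the last step left them, time stands still between calls to the robot, and variables do not carry over. Pictures are saved under pics/ and viewed, about 12 in all and at most 16, crops included, and the job is handed in when it is done.

```bash
ls; mkdir -p pics
python3 - <<'E'
from station import telemetry, optics, robot
import cv2,numpy as np
o=telemetry.get_obs();print(o)
for n in ("side","top"):
    m=optics.camera_model(n);print(n,m)
    cv2.imwrite(f"pics/{n}0.png",optics.read_camera(n))
E
```

```text
pics
{'time_s': 0.0, 'q': array([ 9.41767070e+01,  2.34117257e+00,  4.80144909e+00, -2.44218692e-02,
       -9.25617188e+01, -1.91191089e+01]), 'joint_velocities': array([ 0.03711511,  0.04287549,  0.04938555, -0.02806118,  0.07531444,
        0.0171004 ]), 'joint_torque': array([-8.03815456e-04, -3.68200994e+01,  3.47410297e+01,  6.93213522e+00,
       -5.38750537e-03, -1.56777350e-05]), 'ee_pos': array([0.15456669, 0.57943834, 0.24425287]), 'eef_rot': array([ 1.79896162e+02, -1.01721304e-02, -1.49413227e+01]), 'ft_force': array([ 0.44250609, -0.5021924 ,  0.25256923]), 'wrist_torque': array([ 0.02801445,  0.01256891, -0.02871495]), 'width': 0.9971003924805912}
side {'camera_matrix': array([[455.80462883,   0.        , 306.45358356],
       [  0.        , 455.80462883, 238.786775  ],
       [  0.        ,   0.        ,   1.        ]]), 'R': array([[ 0.82755325, -0.56112985,  0.01699736],
       [-0.41279539, -0.62875162, -0.65899269],
       [ 0.38046759,  0.5383351 , -0.75195726]]), 't': array([-0.51924099,  0.29827198,  0.8538285 ])}
top {'camera_matrix': array([[486.32531915,   0.        , 319.89790317],
       [  0.        , 486.32531915, 241.86476495],
       [  0.        ,   0.        ,   1.        ]]), 'R': array([[-2.44530481e-02, -9.99700815e-01,  5.73180460e-04],
       [-9.84190077e-01,  2.39730348e-02, -1.75485569e-01],
       [ 1.75419326e-01, -4.85527558e-03, -9.84481837e-01]]), 't': array([-0.04408169,  0.5913885 ,  1.06694482])}
```

View pics/top0.png

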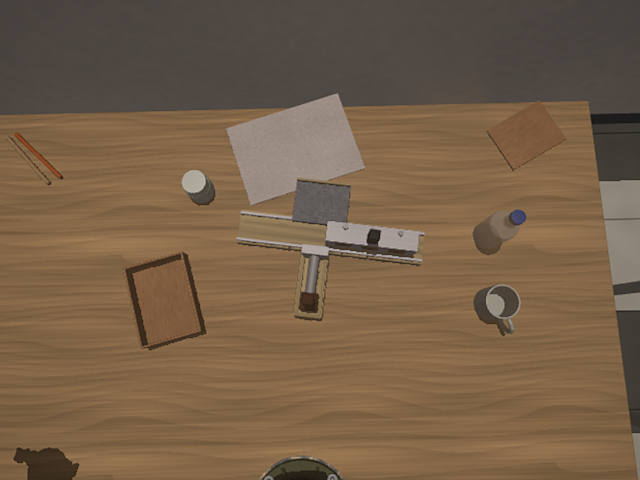

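View pics/side0.png

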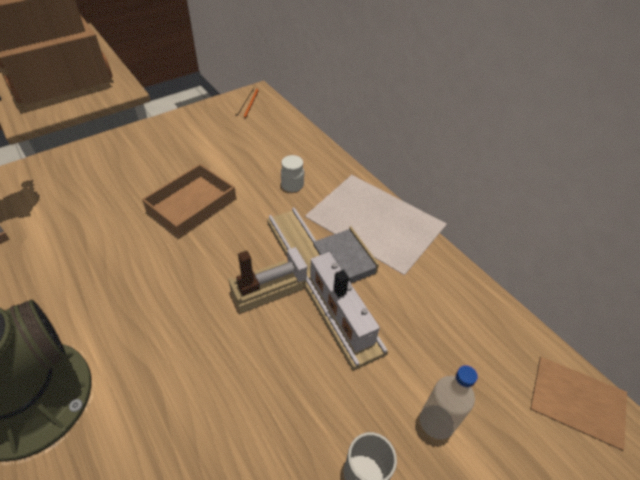

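The top view shows the handle at (309,300), the knob at (374,237), the shelf at (322,202) and the carton at (165,300). The glue jar is at (197,186), the bottle at (505,225) and the mug at (500,305). Next I'll zoom in on the jig.

```bash
cat > h.py <<'E'
from station import telemetry, optics, robot
import cv2,numpy as np
from scipy.spatial.transform import Rotation as Ro
def ray(n,uv,m=None):
    m=m or optics.camera_model(n);K=m["camera_matrix"];R=np.array(m["R"]);t=np.array(m["t"])
    p=np.array([(uv[0]-K[0,2])/K[0,0],(uv[1]-K[1,2])/K[1,1]])
    if n=="wrist":
        th=np.linalg.norm(p);d=np.array([*(p/(th+1e-12)*np.sin(th)),np.cos(th)])
    else: d=np.array([*p,1.])
    return -R.T@t, R.T@d
def pt(n,uv,z,m=None):
    c,d=ray(n,uv,m);return c+d*(z-c[2])/d[2]
def proj(n,X,m=None):
    m=m or optics.camera_model(n);K=m["camera_matrix"];p=np.array(m["R"])@X+m["t"]
    if n=="wrist":
        r=np.hypot(p[0],p[1]);q=p[:2]/r*np.arctan2(r,p[2])
    else: q=p[:2]/p[2]
    return q*[K[0,0],K[1,1]]+[K[0,2],K[1,2]]
E
python3 - <<'E'
import cv2,numpy as np
t=cv2.imread("pics/top0.png");s=cv2.imread("pics/side0.png")
a=cv2.resize(t[170:330,225:435],None,fx=3.8,fy=3.8,interpolation=cv2.INTER_CUBIC)[:600]
b=cv2.resize(s[200:370,225:400],None,fx=3.5,fy=3.5,interpolation=cv2.INTER_CUBIC)
print(a.shape,b.shape)
cv2.imwrite("pics/c1.png",a);cv2.imwrite("pics/c2.png",b)
E
```

```text
(600, 798, 3) (595, 612, 3)
```

View pics/c1.png

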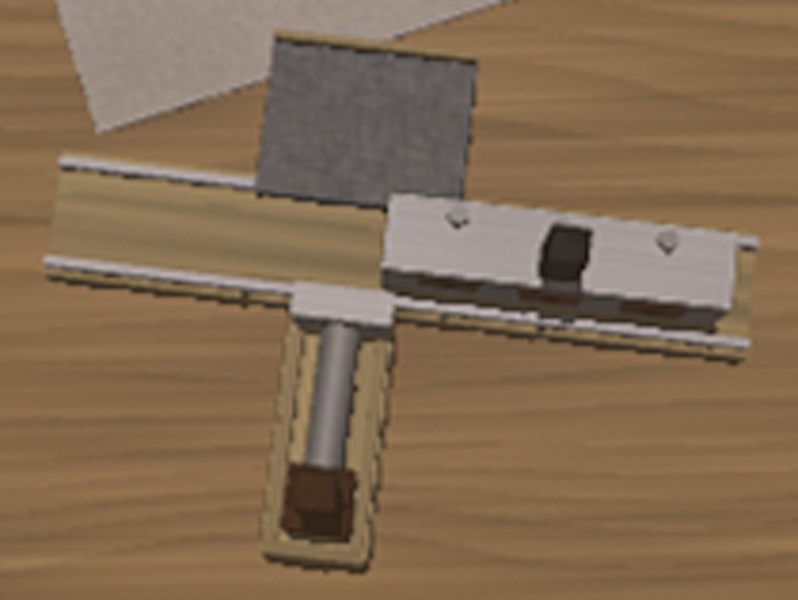

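View pics/c2.png

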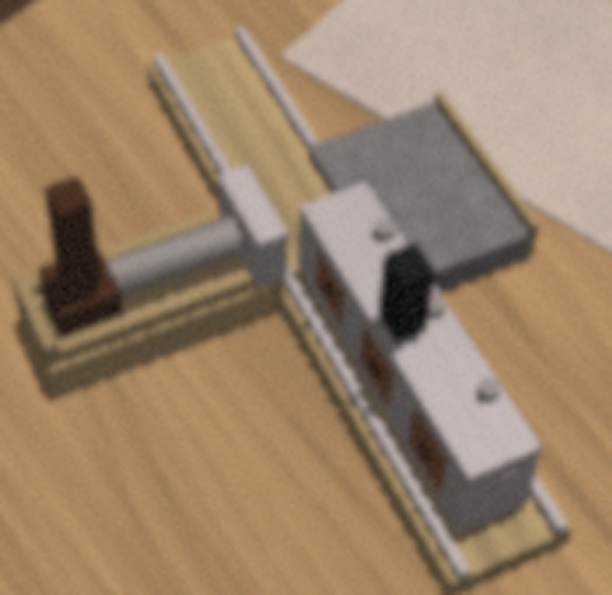

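All three sockets show a brown block. Now I'll work out the jig pose.

Run:
```python
from h import *
T=lambda u,v,z:pt("top",(225+u/3.8,170+v/3.8),z)
S=lambda u,v,z:pt("side",(225+u/3.5,200+v/3.5),z)
A=[("bar top near L",T(385,268,.085),S(300,212,.085)),("bar near R",T(727,305,.085),S(468,475,.085)),("bar far L",T(389,195,.085),S(365,185,.085)),("bar far R",T(738,233,.085),S(540,447,.085)),
("guide near L",T(293,318,.075),S(222,172,.075)),("guide near R",T(392,327,.075),S(257,246,.075)),
("guide far L",T(294,283,.075),S(244,168,.075)),("guide farR",T(396,292,.075),S(286,235,.075)),
("shelf near L",T(257,190,.028),0),("shelf far L",T(275,40,.036),0),("shelf far R",T(476,62,.036),S(533,230,.036)),
("handle top",T(322,487,.145),S(68,187,.145)),("knob top",T(572,232,.145),S(409,258,.145)),]
for a in A: print(a[0],*[np.round(np.array(x)*1000) for x in a[1:]])
t=cv2.imread("pics/top0.png");g=t.astype(int)
# carton rim corners from dark outline
hsv=cv2.cvtColor(t,cv2.COLOR_BGR2HSV)[230:365,110:220]
m=((hsv[...,2]<75)).astype(np.uint8)
c=max(cv2.findContours(m,0,2)[0],key=cv2.contourArea)
r=cv2.minAreaRect(c+np.array([110,230]));print(r);b=cv2.boxPoints(r)
for q in b: print(q,np.round(pt("top",q,.045)*1000))
```

```text
bar top near L [587. -73.  85.] [587. -74.  85.]
bar near R [ 560. -272.   85.] [ 560. -272.   85.]
bar far L [631. -76.  85.] [632. -78.  85.]
bar far R [ 603. -282.   85.] [ 603. -280.   85.]
guide near L [560. -18.  75.] [568. -14.  75.]
guide near R [553. -76.  75.] [555. -75.  75.]
guide far L [581. -19.  75.] [582. -19.  75.]
guide farR [574. -79.  75.] [574. -77.  75.]
shelf near L [649.   5.  28.] 0
shelf far L [743.  -8.  36.] 0
shelf far R [ 726. -134.   36.] [ 727. -137.   36.]
handle top [456. -34. 145.] [459. -25. 145.]
knob top [ 594. -176.  145.] [ 590. -172.  145.]
((141.92156982421875, 292.37109375), (46.47498321533203, 98.2151870727539), 20.99285125732422)
[102.6336  329.89432] [403. 434.  45.]
[137.81934 238.19815] [610. 363.  45.]
[181.20953 254.84787] [569. 262.  45.]
[146.0238  346.54404] [364. 335.  45.]
```

```bash
cat >> h.py <<'E'
J0=np.array([.612,-.053]);JY=-7.7
def jig(x,y,yaw=None):
    a=np.radians(JY if yaw is None else yaw);return J0+np.array([x*np.cos(a)-y*np.sin(a),x*np.sin(a)+y*np.cos(a)])
def tojig(p):
    a=np.radians(JY);d=np.array(p[:2])-J0;return np.array([d[0]*np.cos(a)+d[1]*np.sin(a),-d[0]*np.sin(a)+d[1]*np.cos(a)])
def go(x,y,z,yaw=None):
    o=telemetry.get_obs();R=Ro.from_euler("xyz",o["eef_rot"],degrees=True)
    s=R.inv().apply(np.array([x,y,z])-o["ee_pos"])*1000
    w=(R.inv()*Ro.from_euler("xyz",[180,0,JY if yaw is None else yaw],degrees=True)).as_rotvec()
    print("turn",w.round(3),"shift",s.round(1),"t",round(o["time_s"],1))
E
python3 - <<'E'
from h import *
k=jig(-.008,-.124);print(k);go(*k,.215)
for q in [(127,268),(184,253),(205,331),(148,348)]: print(np.round(pt("top",q,.045)*1000))
E
```

```text
[ 0.58745785 -0.17481003]
turn [ 0.002  0.    -0.126] shift [612.7 617.1  30.4] t 0.1
[541. 385.  45.]
[573. 256.  45.]
[395. 204.  45.]
[360. 330.  45.]
```

```bash
python3 -m jog '[[[0,0,-0.126],[612,617,30],-1],[[0,0,-0.126],[612,617,30],-1],[[0,0,-0.126],[612,617,30],-1],[[0,0,-0.126],[612,617,30],-1],[[0,0,-0.126],[612,617,30],-1],[[0,0,-0.126],[612,617,30],-1],[[0,0,-0.126],[612,617,30],-1],[[0,0,-0.126],[612,617,30],-1],[[0,0,-0.126],[612,617,30],-1],[[0,0,-0.126],[612,617,30],-1],[[0,0,-0.126],[612,617,30],-1],[[0,0,-0.126],[612,617,30],-1],[[0,0,-0.126],[612,617,30],-1],[[0,0,-0.126],[612,617,30],-1],[[0,0,-0.126],[612,617,30],-1],[[0,0,-0.126],[612,617,30],-1],[[0,0,-0.126],[612,617,30],-1],[[0,0,-0.126],[612,617,30],-1],[[0,0,-0.126],[612,617,30],-1],[[0,0,-0.126],[612,617,30],-1]]'
python3 - <<'E'
from h import *
m=optics.camera_model("wrist");im=optics.read_camera("wrist");cv2.imwrite("pics/w1.png",im)
np.savez("pics/w1.npz",**m)
go(*jig(-.008,-.124),.117);print(telemetry.get_obs()["ee_pos"])
print(m["camera_matrix"], -m["R"].T@m["t"])
print("expected knob top px",proj("wrist",[*jig(-.008,-.124),.145],m))
E
```

```text
time_s: 2.1
ee_pos: [0.5867, -0.1745, 0.2144]
eef_rot: [180.0, 0.1, -7.8]
ft_force: [0.7, 0.2, -0.8]
width: 1.003
turn [-0.     0.001 -0.   ] shift [ 1.   0.8 98. ] t 2.1
[ 0.58664963 -0.17385931  0.21503368]
[[371.64829954   0.         326.73752679]
 [  0.         371.64829954 237.92314459]
 [  0.           0.           1.        ]] [ 0.67101885 -0.18537054  0.34327297]
expected knob top px [328.69663036 263.05391397]
```

View pics/w1.png

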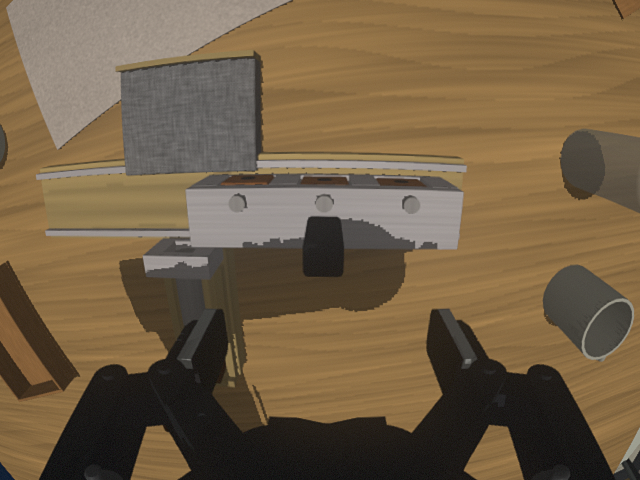

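The wrist view shows three seated blocks and the knob at (323,262), about 2.5 mm to the +y side of where I expected it. I'll descend and grip.

```bash
sed -i 's/J0=np.array.*;JY/J0=np.array([.612,-.051]);JY/' h.py
python3 -m jog '[[[0,0,0],[1,-2,50],-1],[[0,0,0],[1,-2,98],-1],[[0,0,0],[1,-2,98],-1],[[0,0,0],[1,-2,98],1],[[0,0,0],[1,-2,98],1],[[0,0,0],[1,-2,98],1],[[0,0,0],[1,-2,98],1],[[0,0,0],[1,-2,98],1],[[0,0,0],[1,-2,98],1],[[0,0,0],[1,-2,98],1]]' 60
python3 - <<'E'
from h import *
o=telemetry.get_obs();print(tojig(o["ee_pos"]))
E
```

```text
time_s: 3.15
ee_pos: [0.5889, -0.1728, 0.1195]
eef_rot: [180.0, -0.2, -7.8]
ft_force: [-0.9, 0.7, 6.2]
width: 0.271
[-0.00656628 -0.12376961]
```

```bash
python3 -m jog '[[[0,0,0],[0,-10,0],1],[[0,0,0],[0,-25,0],1],[[0,0,0],[0,-40,0],1],[[0,0,0],[0,-55,0],1],[[0,0,0],[0,-62,0],1],[[0,0,0],[0,-62,0],1],[[0,0,0],[0,-62,0],1]]' 60
python3 - <<'E'
from h import *
o=telemetry.get_obs();print(tojig(o["ee_pos"]),o["ft_force"])
E
```

```text
time_s: 3.85
ee_pos: [0.598, -0.1106, 0.1195]
eef_rot: [180.0, -0.3, -7.7]
ft_force: [2.9, -0.5, 6.1]
width: 0.273
[-0.00587105 -0.06094223] [ 2.87692168 -0.5432712   6.05251077]
```

```bash
python3 -m jog '[[[0,0,0],[0,0,0],-1],[[0,0,0],[0,0,0],-1],[[0,0,0],[0,0,0],-1],[[0,0,0],[0,0,-50],-1],[[0,0,0],[0,0,-65],-1],[[0,0,0],[-40,-20,-65],-1],[[0,0,0],[-80,-40,-65],-1],[[0,0,0],[-120,-61,-65],-1],[[0,0,0],[-151,-61,-65],-1],[[0,0,0],[-151,-61,-65],-1],[[0,0,0],[-151,-61,-65],-1],[[0,0,0],[-151,-61,-65],-1]]' 60
python3 - <<'E'
from h import *
m=optics.camera_model("wrist");im=optics.read_camera("wrist");cv2.imwrite("pics/w2.png",im)
print("handle px",proj("wrist",[*jig(-.157,0),.145],m),"knob",proj("wrist",[*jig(-.008,-.062),.145],m))
# socket 1 near face vs guide
print(proj("wrist",[*jig(-.023,0),.085],m));go(*jig(-.157,0),.117)
E
```

```text
time_s: 5.05
ee_pos: [0.4555, -0.0303, 0.1824]
eef_rot: [180.0, -0.0, -7.7]
ft_force: [-0.6, -0.3, -0.6]
width: 1.0
handle px [327.50161993 288.18886419] knob [462.03634086 -13.51671298]
[327.3629618   33.66424785]
turn [ 0.     0.    -0.001] shift [ 0.8 -0.6 65.1] t 5.1
```

View pics/w2.png

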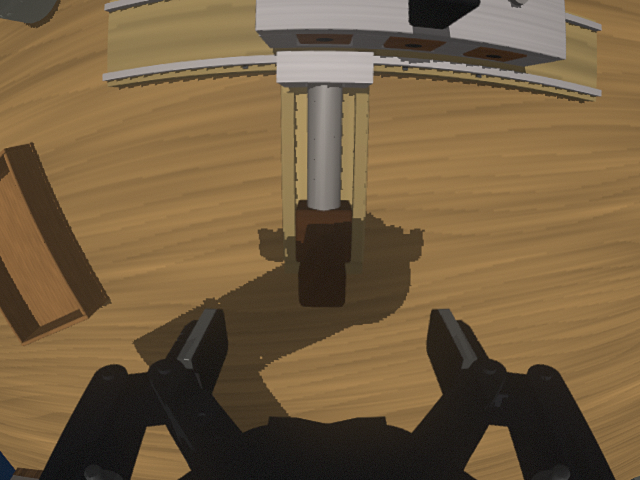

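The bar is clicked in with socket 1 at (325,40), in line with the rod. I'll grip the handle at (322,285) and push.

```bash
python3 -m jog '[[[0,0,0],[0,-2,40],-1],[[0,0,0],[0,-2,64],-1],[[0,0,0],[0,-2,64],-1],[[0,0,0],[0,-2,64],1],[[0,0,0],[0,-2,64],1],[[0,0,0],[0,-2,64],1],[[0,0,0],[0,-2,64],1],[[0,0,0],[0,-2,64],1],[[0,0,0],[0,-2,64],1]]' 90
python3 -m jog '[[[0,0,0],[10,0,0],1],[[0,0,0],[20,0,0],1],[[0,0,0],[30,0,0],1],[[0,0,0],[40,0,0],1],[[0,0,0],[50,0,0],1],[[0,0,0],[60,0,0],1],[[0,0,0],[70,0,0],1],[[0,0,0],[78,0,0],1],[[0,0,0],[78,0,0],1],[[0,0,0],[78,0,0],1]]' 90
python3 - <<'E'
from h import *
o=telemetry.get_obs();print(tojig(o["ee_pos"]),o["ft_force"])
m=optics.camera_model("wrist");im=optics.read_camera("wrist");cv2.imwrite("pics/w3.png",im)
E
```

```text
time_s: 6.0
ee_pos: [0.4559, -0.0281, 0.1194]
eef_rot: [-180.0, -0.1, -7.7]
ft_force: [-0.3, 0.8, 4.2]
width: 0.272
time_s: 7.0
ee_pos: [0.5327, -0.0393, 0.1197]
eef_rot: [179.9, -0.0, -7.7]
ft_force: [-2.1, -0.6, 6.9]
width: 0.268
[-0.08019394  0.00097557] [-2.08563168 -0.57710944  6.87183946]
```

View pics/w3.png

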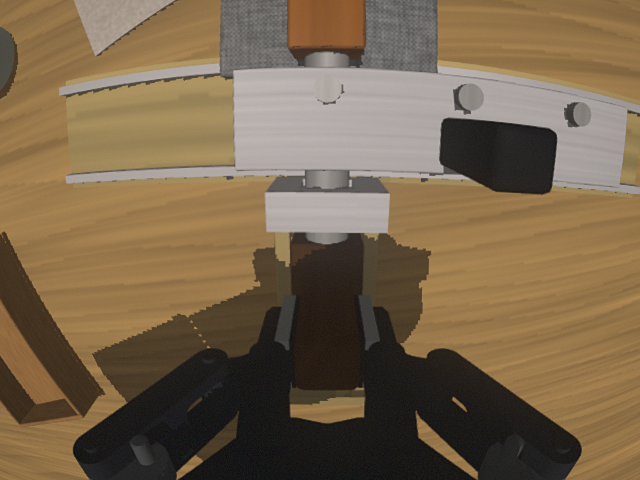

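The block is out on the shelf, with its near edge at (326,48), and the rod is right through. Now I'll draw the rod back, release it and move over the shelf.

```bash
python3 - <<'E'
from h import *
print(tojig(pt("wrist",(326,48),.066)))
E
python3 -m jog '[[[0,0,0],[-15,0,0],1],[[0,0,0],[-32,0,0],1],[[0,0,0],[-50,0,0],1],[[0,0,0],[-68,0,0],1],[[0,0,0],[-78,0,0],1],[[0,0,0],[-78,0,0],1],[[0,0,0],[-78,0,0],-0.3],[[0,0,0],[-78,0,0],-0.3],[[0,0,0],[-78,0,0],-0.3],[[0,0,0],[-78,0,-40],-0.3],[[0,0,0],[-70,0,-65],-0.3],[[0,0,0],[-20,0,-65],-0.3],[[0,0,0],[30,0,-65],-0.3],[[0,0,0],[80,0,-65],-0.3],[[0,0,0],[130,0,-65],-0.3],[[0,0,0],[144,0,-65],-0.3],[[0,0,0],[144,0,-65],-0.3],[[0,0,0],[144,0,-65],-0.3]]' 60
python3 - <<'E'
from h import *
o=telemetry.get_obs();print(tojig(o["ee_pos"]),o["ft_force"],o["width"]*85)
m=optics.camera_model("wrist");im=optics.read_camera("wrist");cv2.imwrite("pics/w4.png",im)
cv2.imwrite("pics/t4.png",optics.read_camera("top"))
go(*jig(.068,0),.05)
print("block px",proj("wrist",[*jig(.068,0),.066],m))
E
```

```text
[0.03765095 0.00208066]
time_s: 8.85
ee_pos: [0.6751, -0.0583, 0.1821]
eef_rot: [180.0, 0.1, -7.7]
ft_force: [0.3, 0.6, 0.5]
width: 0.649
[0.06354275 0.00125034] [0.28827125 0.61487388 0.47789437] 55.150689809566174
turn [-0.    -0.001 -0.   ] shift [  4.7   1.5 133.9] t 8.9
block px [329.80708932 231.89218409]
```

View pics/w4.png

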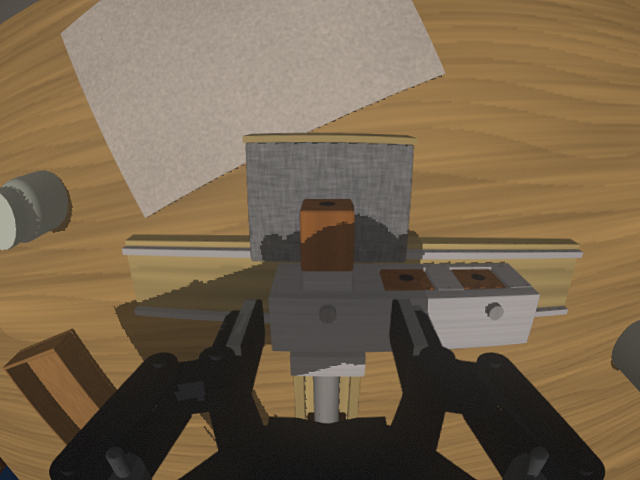

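The block is on the shelf, with its top centred near (327,241), which puts it at jig x of about 62 mm. I'll descend, grip and lift.

```bash
python3 -m jog '[[[0,0,0],[-1,-1,45],-0.3],[[0,0,0],[-1,-1,90],-0.3],[[0,0,0],[-1,-1,120],-0.3],[[0,0,0],[-1,-1,132],-0.3],[[0,0,0],[-1,-1,132],-0.3],[[0,0,0],[-1,-1,132],1],[[0,0,0],[-1,-1,132],1],[[0,0,0],[-1,-1,132],1],[[0,0,0],[-1,-1,132],1],[[0,0,0],[-1,-1,132],1],[[0,0,0],[-1,-1,100],1],[[0,0,0],[-1,-1,50],1],[[0,0,0],[-1,-1,0],1],[[0,0,0],[-1,-1,-10],1],[[0,0,0],[-1,-1,-10],1]]' 60
python3 - <<'E'
from h import *
o=telemetry.get_obs();print(tojig(o["ee_pos"]),o["width"]*85)
im=optics.read_camera("top");cv2.imwrite("pics/t5.png",im)
def b(u):
    return u
c=np.array([.467,.294]);a=np.radians(16.3)
for s in(-.055,0,.055): print(s); go(*(c+s*np.array([np.cos(a),np.sin(a)])),.19,16.3)
E
```

```text
time_s: 10.45
ee_pos: [0.6757, -0.0569, 0.1978]
eef_rot: [-179.9, -0.4, -7.7]
ft_force: [0.3, 0.0, -1.6]
width: 0.43
[0.06395997 0.00271348] 36.591425226892824
-0.055
turn [-0.001 -0.003 -0.419] shift [-303.4 -297.2    4.3] t 10.5
0
turn [-0.001 -0.003 -0.419] shift [-253.1 -319.6    4.5] t 10.5
0.055
turn [-0.001 -0.003 -0.419] shift [-202.9 -342.     4.6] t 10.5
```

View pics/t5.png

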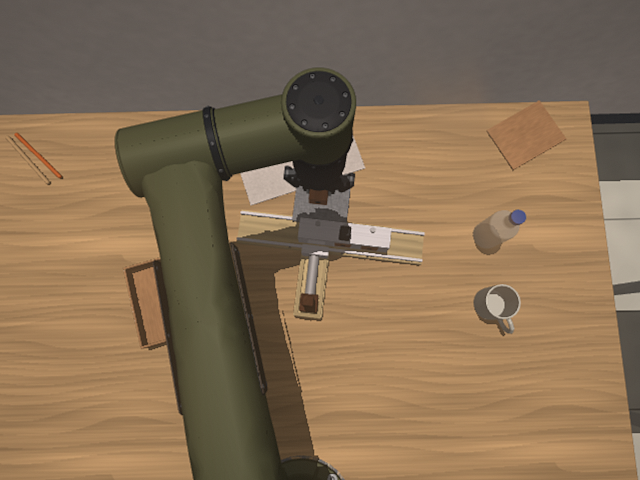

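```bash
python3 -m jog '[[[0,0,-0.419],[-303,-297,4],1],[[0,0,-0.419],[-303,-297,4],1],[[0,0,-0.419],[-303,-297,4],1],[[0,0,-0.419],[-303,-297,4],1],[[0,0,-0.419],[-303,-297,4],1],[[0,0,-0.419],[-303,-297,4],1],[[0,0,-0.419],[-303,-297,4],1],[[0,0,-0.419],[-303,-297,4],1],[[0,0,-0.419],[-303,-297,4],1],[[0,0,-0.419],[-303,-297,4],1],[[0,0,-0.419],[-303,-297,4],1],[[0,0,-0.419],[-303,-297,4],1]]' 60
cat >> h.py <<'E'
def wpic(name):
    m=optics.camera_model("wrist");im=optics.read_camera("wrist");cv2.imwrite(f"pics/{name}.png",im)
    np.savez(f"pics/{name}.npz",**m);return im,m
E
python3 - <<'E'
from h import *
wpic("w6");c=np.array([.467,.294]);a=np.radians(16.3);X=np.array([np.cos(a),np.sin(a)]);go(*(c-.055*X),.034,16.3)
for sx in(-1,1):
  for sy in (-1,1): print(sx,sy,proj("wrist",[*(c+sx*.095*X+sy*.07*np.array([-X[1],X[0]])),.045]))
E
```

```text
time_s: 11.7
ee_pos: [0.4143, 0.2774, 0.1884]
eef_rot: [179.9, 0.1, 16.2]
ft_force: [-0.3, -0.5, -2.0]
width: 0.433
turn [ 0.001  0.001 -0.002] shift [  0.3  -1.5 154.6] t 11.8
-1 -1 [411.25399562 273.38214906]
-1 1 [240.49701625 273.59850153]
1 -1 [421.34691158  31.39709823]
1 1 [229.36471056  31.94514313]
```

View pics/w6.png

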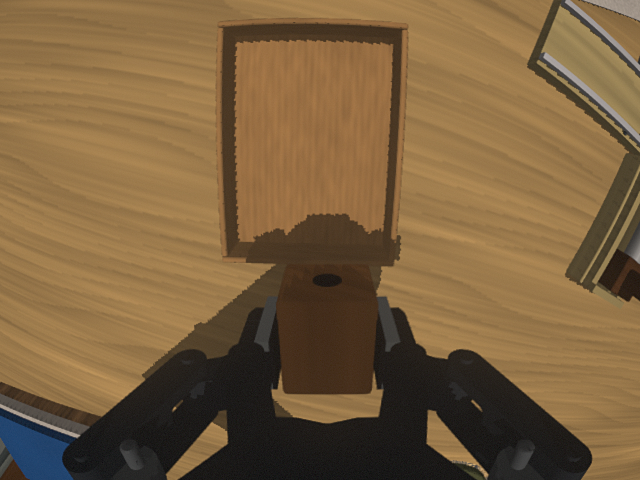

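The wrist view puts the carton's rim corners at (217,21), (409,24), (399,262) and (221,262), about 8 mm further out and left than I estimated. I'll recompute from these.

```bash
cat >> h.py <<'E'
def box(px,name):
    m=dict(np.load(f"pics/{name}.npz"));P=np.array([pt("wrist",q,.045,m)[:2] for q in px]) # farL farR nearR nearL
    c=P.mean(0);d=P[0]+P[1]-P[2]-P[3];e=P[0]+P[3]-P[1]-P[2]
    print("box",c.round(4),np.degrees(np.arctan2(d[1],d[0])),np.linalg.norm(d)/2,np.linalg.norm(e)/2)
    X=d/np.linalg.norm(d);return c,X,np.degrees(np.arctan2(d[1],d[0]))
E
python3 - <<'E'
from h import *
c,X,a=box([(217,21),(409,24),(399,263),(221,261)],"w6")
go(*(c-.055*X),.034,a)
E
```

```text
box [0.472  0.3075] 15.152152479490004 0.18705006766764068 0.14238349067611866
turn [0.001 0.001 0.018] shift [  8.9 -14.1 154.6] t 11.8
```

```bash
python3 -m jog '[[[0,0,0.018],[8,-12,10],1],[[0,0,0.018],[8,-12,55],1],[[0,0,0.018],[8,-12,100],1],[[0,0,0.018],[8,-12,135],1],[[0,0,0.018],[8,-12,154],1],[[0,0,0.018],[8,-12,154],1],[[0,0,0.018],[8,-12,154],1],[[0,0,0.018],[8,-12,154],-0.2],[[0,0,0.018],[8,-12,154],-0.2],[[0,0,0.018],[8,-12,154],-0.2],[[0,0,0.018],[8,-12,120],-0.2],[[0,0,0.018],[8,-12,70],-0.2],[[0,0,0.018],[8,-12,20],-0.2],[[0,0,0.018],[-42,-12,-30],-0.2],[[0,0,0.018],[-62,-12,-40],-0.2],[[0,0,0.018],[-62,-12,-40],-0.2]]' 60
python3 - <<'E'
from h import *
wpic("w7")
go(*jig(-.008,-.062),.19);print("knob z .117 from there")
E
```

```text
time_s: 13.35
ee_pos: [0.3505, 0.2726, 0.2353]
eef_rot: [-179.6, -0.5, 15.3]
ft_force: [-0.1, -0.8, -0.5]
width: 0.603
turn [-0.006 -0.004  0.402] shift [134.3 435.5  41. ] t 13.4
knob z .117 from there
```

View pics/w7.png

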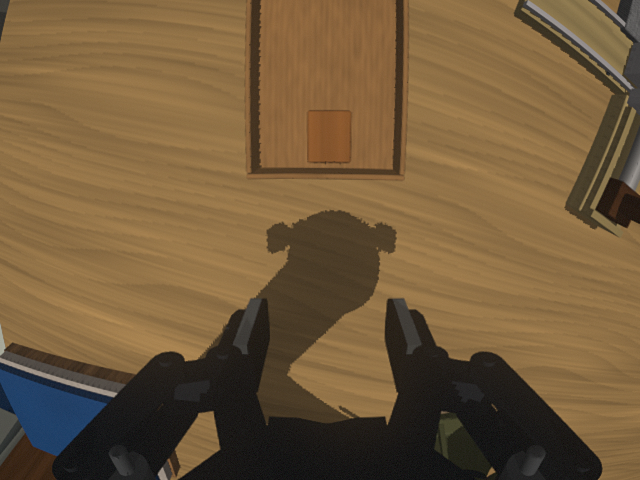

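The block lies in the box at (329,136). Next is station 2.

```bash
python3 -m jog '[[[0,0,0.402],[134,435,41],-0.3],[[0,0,0.402],[134,435,41],-0.3],[[0,0,0.402],[134,435,41],-0.3],[[0,0,0.402],[134,435,41],-0.3],[[0,0,0.402],[134,435,41],-0.3],[[0,0,0.402],[134,435,41],-0.3],[[0,0,0.402],[134,435,41],-0.3],[[0,0,0.402],[134,435,41],-0.3],[[0,0,0.402],[134,435,41],-0.3],[[0,0,0.402],[134,435,41],-0.3],[[0,0,0.402],[134,435,41],-0.3],[[0,0,0.402],[134,435,41],-0.3]]' 60
python3 - <<'E'
from h import *
go(*jig(-.008,-.061),.117)
wpic("w8")
im=cv2.imread("pics/w8.png");m=(im.max(2)<45).astype(np.uint8);m[300:]=0
n,_,st,ce=cv2.connectedComponentsWithStats(m)
for i in range(1,n):
    if st[i,4]>300: print(st[i],ce[i])
print(proj("wrist",[*jig(-.008,-.061),.145]))
E
```

```text
time_s: 14.6
ee_pos: [0.5947, -0.112, 0.1873]
eef_rot: [180.0, 0.1, -7.8]
ft_force: [-0.1, 0.8, 0.0]
width: 0.65
turn [ 0.     0.002 -0.002] shift [ 1.1 -1.8 70.3] t 14.6
[ 300  227   47   70 2880] [323.30416667 263.41354167]
[325.99200419 282.87865473]
```

```bash
python3 -m jog '[[[0,0,0],[0,-2,40],-0.3],[[0,0,0],[0,-2,69],-0.3],[[0,0,0],[0,-2,69],-0.3],[[0,0,0],[0,-2,69],1],[[0,0,0],[0,-2,69],1],[[0,0,0],[0,-2,69],1],[[0,0,0],[0,-2,69],1],[[0,0,0],[0,-2,69],1],[[0,0,0],[0,-2,69],1],[[0,0,0],[0,-15,69],1],[[0,0,0],[0,-30,69],1],[[0,0,0],[0,-45,69],1],[[0,0,0],[0,-58,69],1],[[0,0,0],[0,-64,69],1],[[0,0,0],[0,-64,69],1],[[0,0,0],[0,-64,69],1]]' 60
python3 - <<'E'
from h import *
o=telemetry.get_obs();print(tojig(o["ee_pos"]),o["ft_force"]);go(*jig(-.157,.001),.19)
E
```

```text
time_s: 16.25
ee_pos: [0.6054, -0.0487, 0.1226]
eef_rot: [-180.0, -0.3, -7.8]
ft_force: [0.7, 0.7, 6.6]
width: 0.276
[-0.00689507  0.00142934] [0.73252106 0.73721283 6.60020916]
turn [-0.    -0.006 -0.001] shift [-149.7    0.6  -68.3] t 16.2
```

```bash
python3 -m jog '[[[0,0,0],[0,0,0],-0.3],[[0,0,0],[0,0,0],-0.3],[[0,0,0],[0,0,0],-0.3],[[0,0,0],[0,0,-45],-0.3],[[0,0,0],[0,0,-65],-0.3],[[0,0,0],[-50,0,-65],-0.3],[[0,0,0],[-100,0,-65],-0.3],[[0,0,0],[-150,0,-65],-0.3],[[0,0,0],[-150,0,-65],-0.3],[[0,0,0],[-150,0,-65],-0.3],[[0,0,0],[-150,0,-65],-0.3]]' 60
python3 - <<'E'
from h import *
wpic("w9")
im=cv2.imread("pics/w9.png");h=cv2.cvtColor(im,cv2.COLOR_BGR2HSV)
m=(im.max(2)<60).astype(np.uint8);m[310:]=0
n,_,st,ce=cv2.connectedComponentsWithStats(m)
for i in range(1,n):
    if st[i,4]>300: print(st[i],ce[i])
print(proj("wrist",[*jig(-.157,.0),.145]),proj("wrist",[*jig(-.008,0),.145]));go(*jig(-.157,.001),.117)
E
```

```text
time_s: 17.35
ee_pos: [0.4554, -0.0284, 0.1844]
eef_rot: [180.0, -0.0, -7.8]
ft_force: [0.0, 0.2, 0.2]
width: 0.649
[303   0  47  22 934] [326.71413276  10.01927195]
[386  37  59  15 381] [414.27559055  44.29658793]
[ 299  221   56   88 4068] [327.10889872 265.56637168]
[331.17337038 286.33861591] [331.17703139 -23.33781643]
turn [ 0.001  0.001 -0.002] shift [ 1.1  0.3 67. ] t 17.4
```

View pics/w9.png

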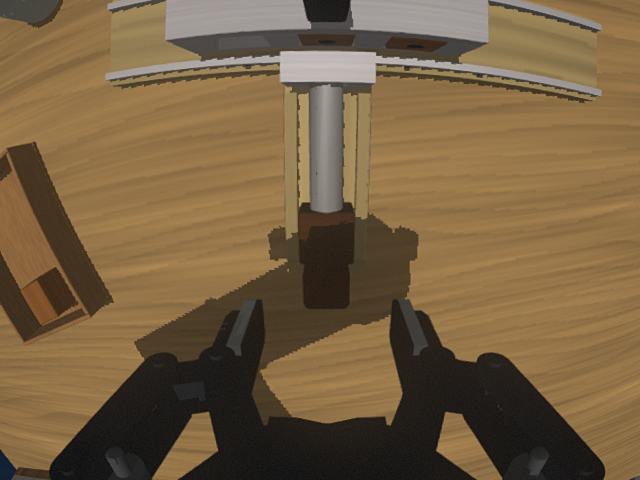

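Socket 2 at (327,40) is in line with the rod at (327,150), and the handle is at (326,287). I'll grip and push.

```bash
python3 -m jog '[[[0,0,0],[0,0,40],-0.3],[[0,0,0],[0,0,66],-0.3],[[0,0,0],[0,0,66],-0.3],[[0,0,0],[0,0,66],1],[[0,0,0],[0,0,66],1],[[0,0,0],[0,0,66],1],[[0,0,0],[0,0,66],1],[[0,0,0],[0,0,66],1],[[0,0,0],[0,0,66],1],[[0,0,0],[10,0,66],1],[[0,0,0],[20,0,66],1],[[0,0,0],[30,0,66],1],[[0,0,0],[40,0,66],1],[[0,0,0],[50,0,66],1],[[0,0,0],[60,0,66],1],[[0,0,0],[70,0,66],1],[[0,0,0],[79,0,66],1],[[0,0,0],[79,0,66],1],[[0,0,0],[79,0,66],1]]' 90
python3 - <<'E'
from h import *
o=telemetry.get_obs();print(tojig(o["ee_pos"]),o["ft_force"])
im,m=wpic("w10");h=cv2.cvtColor(im,cv2.COLOR_BGR2HSV);r=h[0:80,280:380]
mk=cv2.inRange(r,(5,150,60),(16,255,255));ys,xs=np.nonzero(mk);print(len(ys),ys.max() if len(ys) else 0,xs.mean()+280 if len(xs) else 0)
if len(ys):print(tojig(pt("wrist",(xs.mean()+280,ys.max()),.066,m)))
E
```

```text
time_s: 19.3
ee_pos: [0.5333, -0.0399, 0.1204]
eef_rot: [179.9, -0.0, -7.8]
ft_force: [-4.7, -0.1, 9.7]
width: 0.27
[-0.07952086  0.0004827 ] [-4.65524237 -0.11721762  9.71739889]
4090 54 325.54229828850856
[0.03543519 0.00170882]
```

Block 2 is out at about the same place. I'll draw the rod back, take the block and lift it.

```bash
python3 -m jog '[[[0,0,0],[-15,0,0],1],[[0,0,0],[-32,0,0],1],[[0,0,0],[-50,0,0],1],[[0,0,0],[-68,0,0],1],[[0,0,0],[-79,0,0],1],[[0,0,0],[-79,0,0],1],[[0,0,0],[-79,0,0],-0.3],[[0,0,0],[-79,0,0],-0.3],[[0,0,0],[-79,0,0],-0.3],[[0,0,0],[-79,0,-40],-0.3],[[0,0,0],[-70,0,-65],-0.3],[[0,0,0],[-20,0,-65],-0.3],[[0,0,0],[30,0,-65],-0.3],[[0,0,0],[80,0,-65],-0.3],[[0,0,0],[130,0,-65],-0.3],[[0,0,0],[142,0,-65],-0.3],[[0,0,0],[142,0,-65],-0.3],[[0,0,0],[142,0,-65],-0.3]]' 60
cat >> h.py <<'E'
def blk():
    im,m=wpic("shelf");h=cv2.cvtColor(im,cv2.COLOR_BGR2HSV)[150:285,240:420]
    mk=cv2.inRange(h,(4,140,25),(17,255,255));n,_,st,ce=cv2.connectedComponentsWithStats(mk)
    for i in range(1,n):
        if st[i,4]>150: print("blk comp",st[i]+[240,150,0,0,0])
    print("TCP jig",tojig(telemetry.get_obs()["ee_pos"]))
E
python3 - <<'E'
from h import *
blk();go(*jig(.063,.001),.05)
im=cv2.imread("pics/w4.png");h=cv2.cvtColor(im,cv2.COLOR_BGR2HSV)[150:285,240:420]
n,_,st,ce=cv2.connectedComponentsWithStats(cv2.inRange(h,(4,140,25),(17,255,255)));print("ref",[s+[240,150,0,0,0] for s in st if s[4]>150])
E
```

```text
time_s: 21.15
ee_pos: [0.6737, -0.0586, 0.1825]
eef_rot: [180.0, 0.1, -7.8]
ft_force: [-0.0, 0.3, 0.2]
width: 0.648
blk comp [300 210  54  32 974]
blk comp [331 240  22  32 187]
TCP jig [0.0619072  0.00085795]
turn [ 0.    -0.    -0.001] shift [  1.1  -0.2 133.6] t 21.2
ref [array([  240,   150,   180,   135, 22584]), array([ 300,  207,   54,   37, 1085])]
```

```bash
python3 -m jog '[[[0,0,0],[1,-1,45],-0.3],[[0,0,0],[1,-1,90],-0.3],[[0,0,0],[1,-1,120],-0.3],[[0,0,0],[1,-1,132],-0.3],[[0,0,0],[1,-1,132],-0.3],[[0,0,0],[1,-1,132],1],[[0,0,0],[1,-1,132],1],[[0,0,0],[1,-1,132],1],[[0,0,0],[1,-1,132],1],[[0,0,0],[1,-1,132],1],[[0,0,0],[1,-1,100],1],[[0,0,0],[1,-1,50],1],[[0,0,0],[1,-1,0],1],[[0,0,0],[1,-1,-10],1],[[0,0,0],[1,-1,-10],1]]' 60
python3 - <<'E'
from h import *
c=np.array([.472,.3065]);a=np.radians(15.2);X=np.array([np.cos(a),np.sin(a)])
go(*(c-.055*X),.19,15.2)
E
```

```text
time_s: 22.7
ee_pos: [0.6764, -0.0575, 0.198]
eef_rot: [-179.9, -0.4, -7.8]
ft_force: [-0.0, 1.0, -1.2]
width: 0.437
turn [-0.    -0.007 -0.401] shift [-302.5 -311.5    6.4] t 22.7
```

```bash
python3 -m jog '[[[0,0,-0.401],[-302,-311,6],1],[[0,0,-0.401],[-302,-311,6],1],[[0,0,-0.401],[-302,-311,6],1],[[0,0,-0.401],[-302,-311,6],1],[[0,0,-0.401],[-302,-311,6],1],[[0,0,-0.401],[-302,-311,6],1],[[0,0,-0.401],[-302,-311,6],1],[[0,0,-0.401],[-302,-311,6],1],[[0,0,-0.401],[-302,-311,6],1],[[0,0,-0.401],[-302,-311,6],1],[[0,0,-0.401],[-302,-311,6],1],[[0,0,-0.401],[-302,-311,6],1]]' 60
python3 - <<'E'
from h import *
wpic("w11")
E
```

```text
time_s: 23.9
ee_pos: [0.4181, 0.2909, 0.1866]
eef_rot: [180.0, 0.1, 15.2]
ft_force: [-0.4, -0.2, -0.6]
width: 0.431
```

View pics/w11.png

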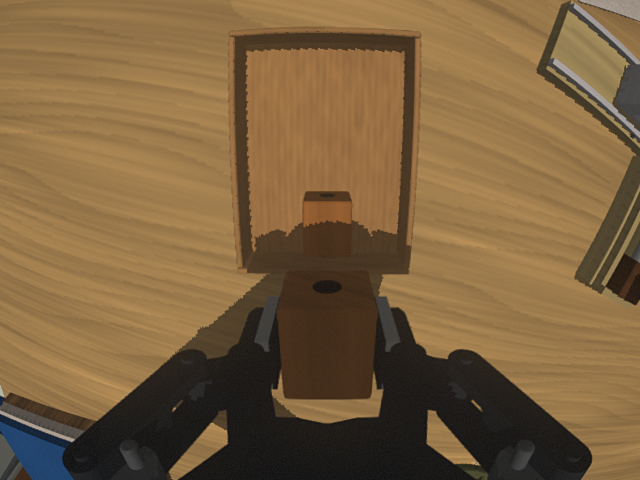

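The box is where it was, with rim corners (229,31), (421,31), (410,273) and (238,273), and block 1 lies in its near half. I'll place block 2 in the middle.

Run:
```python
from h import *
c,X,a=box([(229,31),(421,31),(410,273),(238,272)],"w11")
m=dict(np.load("pics/w11.npz"));p=pt("wrist",(327,201),.043,m)[:2];print("blk1 far face in box x",(p-c)@X)
go(*(c+.006*X),.034,a)
```

```text
box [0.4716 0.3078] 14.87104015965571 0.18827227644021974 0.13944589357219092
blk1 far face in box x -0.03566873409427129
turn [0.001 0.001 0.004] shift [ 62.   -2.7 152.7] t 23.9
```

```bash
python3 -m jog '[[[0,0,0],[45,-2,10],1],[[0,0,0],[62,-2,55],1],[[0,0,0],[62,-2,100],1],[[0,0,0],[62,-2,135],1],[[0,0,0],[62,-2,152],1],[[0,0,0],[62,-2,152],1],[[0,0,0],[62,-2,152],1],[[0,0,0],[62,-2,152],-0.2],[[0,0,0],[62,-2,152],-0.2],[[0,0,0],[62,-2,152],-0.2],[[0,0,0],[62,-2,120],-0.2],[[0,0,0],[62,-2,70],-0.2],[[0,0,0],[62,-2,20],-0.2],[[0,0,0],[15,-2,-30],-0.2],[[0,0,0],[0,-2,-40],-0.2],[[0,0,0],[0,-2,-40],-0.2]]' 60
python3 - <<'E'
from h import *
im,m=wpic("w12");h=cv2.cvtColor(im,cv2.COLOR_BGR2HSV)[0:290,210:430]
n,_,st,ce=cv2.connectedComponentsWithStats(cv2.inRange(h,(4,165,60),(13,255,255)))
for s in st:
    if s[4]>200: print(s+[210,0,0,0,0])
go(*jig(-.008,.001),.19)
E
```

```text
time_s: 25.55
ee_pos: [0.417, 0.2939, 0.2334]
eef_rot: [-179.7, -0.5, 15.3]
ft_force: [1.8, 0.3, 0.3]
width: 0.602
[  210     0   220   290 62707]
turn [-0.005 -0.004  0.401] shift [ 89.9 380.2  39.5] t 25.6
```

```bash
python3 -m jog '[[[0,0,0.401],[90,380,39],-0.3],[[0,0,0.401],[90,380,39],-0.3],[[0,0,0.401],[90,380,39],-0.3],[[0,0,0.401],[90,380,39],-0.3],[[0,0,0.401],[90,380,39],-0.3],[[0,0,0.401],[90,380,39],-0.3],[[0,0,0.401],[90,380,39],-0.3],[[0,0,0.401],[90,380,39],-0.3],[[0,0,0.401],[90,380,39],-0.3],[[0,0,0.401],[90,380,39],-0.3],[[0,0,0.401],[90,380,39],-0.3]]' 60
python3 - <<'E'
from h import *
go(*jig(-.008,.001),.117)
im,m=wpic("w13")
mk=(im.max(2)<45).astype(np.uint8);mk[300:]=0
n,_,st,ce=cv2.connectedComponentsWithStats(mk)
for i in range(1,n):
    if st[i,4]>300: print(st[i],ce[i])
E
```

```text
time_s: 26.7
ee_pos: [0.6037, -0.0494, 0.1875]
eef_rot: [180.0, 0.1, -7.8]
ft_force: [0.6, 0.4, 0.6]
width: 0.645
turn [ 0.     0.001 -0.001] shift [ 0.5 -0.5 70.5] t 26.7
[ 303  227   46   70 2893] [325.44797788 262.97269271]
```

```bash
python3 -m jog '[[[0,0,0],[0,-1,40],-0.3],[[0,0,0],[0,-1,69],-0.3],[[0,0,0],[0,-1,69],-0.3],[[0,0,0],[0,-1,69],1],[[0,0,0],[0,-1,69],1],[[0,0,0],[0,-1,69],1],[[0,0,0],[0,-1,69],1],[[0,0,0],[0,-1,69],1],[[0,0,0],[0,-1,69],1],[[0,0,0],[0,-15,69],1],[[0,0,0],[0,-30,69],1],[[0,0,0],[0,-45,69],1],[[0,0,0],[0,-58,69],1],[[0,0,0],[0,-63,69],1],[[0,0,0],[0,-63,69],1],[[0,0,0],[0,-63,69],1]]' 60
python3 - <<'E'
from h import *
o=telemetry.get_obs();print(tojig(o["ee_pos"]),o["ft_force"])
E
```

```text
time_s: 28.35
ee_pos: [0.6141, 0.0129, 0.1224]
eef_rot: [-180.0, -0.3, -7.8]
ft_force: [1.5, -0.6, 5.9]
width: 0.275
[-0.00643787  0.06357402] [ 1.50797339 -0.63857854  5.93440844]
```

```bash
python3 -m jog '[[[0,0,0],[0,0,0],-0.3],[[0,0,0],[0,0,0],-0.3],[[0,0,0],[0,0,0],-0.3],[[0,0,0],[0,0,-45],-0.3],[[0,0,0],[0,0,-65],-0.3],[[0,0,0],[-45,20,-65],-0.3],[[0,0,0],[-90,40,-65],-0.3],[[0,0,0],[-135,60,-65],-0.3],[[0,0,0],[-150,62,-65],-0.3],[[0,0,0],[-150,62,-65],-0.3],[[0,0,0],[-150,62,-65],-0.3]]' 60
python3 - <<'E'
from h import *
im,m=wpic("w14")
mk=(im.max(2)<60).astype(np.uint8);mk[310:]=0
n,_,st,ce=cv2.connectedComponentsWithStats(mk)
for i in range(1,n):
    if st[i,4]>300: print(st[i],ce[i])
h=cv2.cvtColor(im,cv2.COLOR_BGR2HSV)[25:60,150:480]
n,_,st,ce=cv2.connectedComponentsWithStats(cv2.inRange(h,(4,120,30),(17,255,255)))
for i in range(1,n):
    if st[i,4]>100: print("brown",st[i]+[150,25,0,0,0])
go(*jig(-.157,.001),.117)
E
```

```text
time_s: 29.45
ee_pos: [0.4556, -0.0283, 0.1847]
eef_rot: [-180.0, -0.1, -7.8]
ft_force: [0.5, -0.6, 1.0]
width: 0.649
[ 173    0   72   28 1488] [214.06317204  11.24865591]
[ 300  222   55   88 4086] [328.20484581 266.87151248]
turn [-0.    -0.    -0.001] shift [ 0.8  0.6 67.3] t 29.5
```

```bash
python3 -m jog '[[[0,0,0],[0,0,40],-0.3],[[0,0,0],[0,0,66],-0.3],[[0,0,0],[0,0,66],-0.3],[[0,0,0],[0,0,66],1],[[0,0,0],[0,0,66],1],[[0,0,0],[0,0,66],1],[[0,0,0],[0,0,66],1],[[0,0,0],[0,0,66],1],[[0,0,0],[0,0,66],1],[[0,0,0],[10,0,66],1],[[0,0,0],[20,0,66],1],[[0,0,0],[30,0,66],1],[[0,0,0],[40,0,66],1],[[0,0,0],[50,0,66],1],[[0,0,0],[60,0,66],1],[[0,0,0],[70,0,66],1],[[0,0,0],[79,0,66],1],[[0,0,0],[79,0,66],1],[[0,0,0],[79,0,66],1]]' 90
python3 - <<'E'
from h import *
o=telemetry.get_obs();print(tojig(o["ee_pos"]),o["ft_force"])
im,m=wpic("w15");h=cv2.cvtColor(im,cv2.COLOR_BGR2HSV);r=h[0:80,280:380]
mk=cv2.inRange(r,(5,150,60),(16,255,255));ys,xs=np.nonzero(mk);print(len(ys),ys.max() if len(ys) else 0,xs.mean()+280 if len(xs) else 0)
E
```

```text
time_s: 31.4
ee_pos: [0.5334, -0.0396, 0.1205]
eef_rot: [179.9, 0.0, -7.8]
ft_force: [-7.0, 0.3, 10.1]
width: 0.274
[-0.07938279  0.0007285 ] [-7.02440733  0.30760483 10.09170327]
4496 60 324.7482206405694
```

The block edge sits a little nearer than before, so I'll push a few mm more.

```bash
python3 -m jog '[[[0,0,0],[2,0,0],1],[[0,0,0],[4,0,0],1],[[0,0,0],[4,0,0],1]]' 90
python3 - <<'E'
from h import *
o=telemetry.get_obs();print(tojig(o["ee_pos"]),o["ft_force"])
im,m=wpic("w16")
E
```

```text
time_s: 31.75
ee_pos: [0.5366, -0.0401, 0.1206]
eef_rot: [179.9, 0.1, -7.8]
ft_force: [-9.9, 1.2, 13.8]
width: 0.265
[-0.07621496  0.00065737] [-9.85007091  1.18505696 13.77048325]
```

View pics/w16.png

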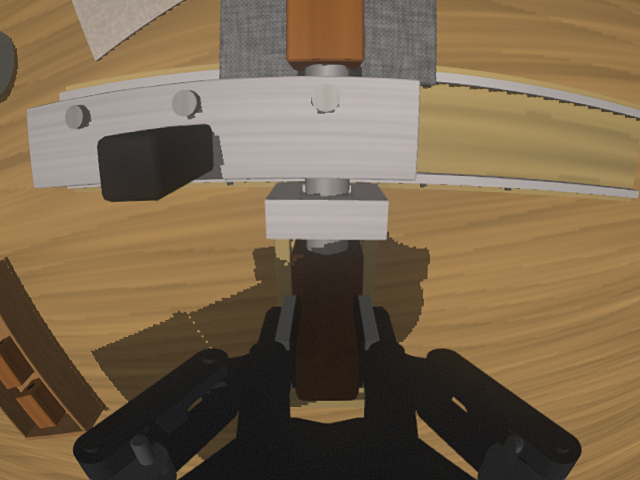

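Block 3 is fully out, with its near edge at (326,65), clear of the bar edge at row 78. Now I'll draw back and move over the shelf.

```bash
python3 -m jog '[[[0,0,0],[-15,0,0],1],[[0,0,0],[-32,0,0],1],[[0,0,0],[-50,0,0],1],[[0,0,0],[-68,0,0],1],[[0,0,0],[-81,0,0],1],[[0,0,0],[-81,0,0],1],[[0,0,0],[-81,0,0],-0.3],[[0,0,0],[-81,0,0],-0.3],[[0,0,0],[-81,0,0],-0.3],[[0,0,0],[-81,0,-40],-0.3],[[0,0,0],[-70,0,-65],-0.3],[[0,0,0],[-20,0,-65],-0.3],[[0,0,0],[30,0,-65],-0.3],[[0,0,0],[80,0,-65],-0.3],[[0,0,0],[130,0,-65],-0.3],[[0,0,0],[138,0,-65],-0.3],[[0,0,0],[138,0,-65],-0.3],[[0,0,0],[138,0,-65],-0.3]]' 60
python3 - <<'E'
from h import *
blk();go(*jig(.06,.001),.05)
E
```

```text
time_s: 33.6
ee_pos: [0.6741, -0.0585, 0.183]
eef_rot: [180.0, 0.0, -7.8]
ft_force: [0.3, 0.1, 1.5]
width: 0.648
blk comp [299 210  54  33 959]
blk comp [319 236  29  36 247]
TCP jig [0.062322   0.00101016]
turn [-0.    -0.001 -0.001] shift [ -2.4   0.  134.2] t 33.6
```

```bash
python3 -m jog '[[[0,0,0],[0,-1,45],-0.3],[[0,0,0],[0,-1,90],-0.3],[[0,0,0],[0,-1,120],-0.3],[[0,0,0],[0,-1,132],-0.3],[[0,0,0],[0,-1,132],-0.3],[[0,0,0],[0,-1,132],1],[[0,0,0],[0,-1,132],1],[[0,0,0],[0,-1,132],1],[[0,0,0],[0,-1,132],1],[[0,0,0],[0,-1,132],1],[[0,0,0],[0,-1,100],1],[[0,0,0],[0,-1,50],1],[[0,0,0],[0,-1,0],1],[[0,0,0],[0,-1,-10],1],[[0,0,0],[0,-1,-10],1]]' 60
python3 - <<'E'
from h import *
c=np.array([.4716,.307]);a=np.radians(15);X=np.array([np.cos(a),np.sin(a)])
go(*(c-.055*X),.19,15)
E
```

```text
time_s: 35.15
ee_pos: [0.6759, -0.0573, 0.1981]
eef_rot: [-179.9, -0.4, -7.8]
ft_force: [0.4, -0.8, -0.9]
width: 0.434
turn [-0.    -0.008 -0.398] shift [-302.5 -312.     6.5] t 35.1
```

```bash
python3 -m jog '[[[0,0,-0.398],[-302,-312,6],1],[[0,0,-0.398],[-302,-312,6],1],[[0,0,-0.398],[-302,-312,6],1],[[0,0,-0.398],[-302,-312,6],1],[[0,0,-0.398],[-302,-312,6],1],[[0,0,-0.398],[-302,-312,6],1],[[0,0,-0.398],[-302,-312,6],1],[[0,0,-0.398],[-302,-312,6],1],[[0,0,-0.398],[-302,-312,6],1],[[0,0,-0.398],[-302,-312,6],1],[[0,0,-0.398],[-302,-312,6],1],[[0,0,-0.398],[-302,-312,6],1]]' 60
python3 - <<'E'
from h import *
wpic("w17")
E
```

```text
time_s: 36.35
ee_pos: [0.4177, 0.2921, 0.1866]
eef_rot: [180.0, 0.1, 15.0]
ft_force: [1.6, 0.6, -1.0]
width: 0.435
```

View pics/w17.png

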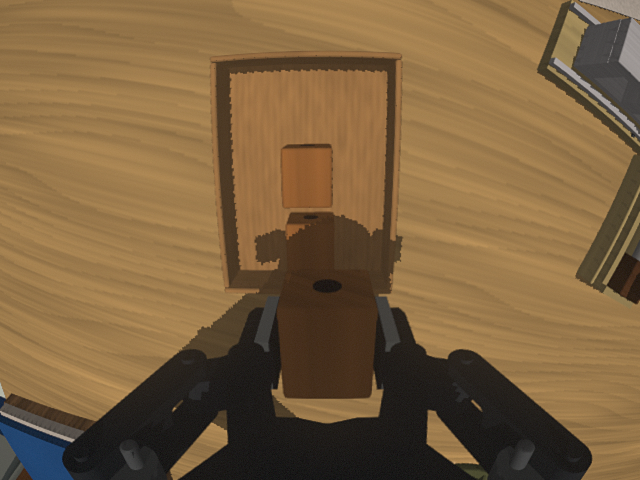

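The carton has been knocked about 2 cm, and its rim corners are now (210,56), (402,55), (392,292) and (225,288). Both blocks are inside, and block 2's far edge is at row 148.

Run:
```python
from h import *
c,X,a=box([(210,56),(402,55),(392,292),(225,288)],"w17")
m=dict(np.load("pics/w17.npz"));p=pt("wrist",(307,149),.043,m)[:2];q=pt("wrist",(307,207),.043,m)[:2];Y=np.array([-X[1],X[0]])
f=(p-c)@X;print("blk2 far/near",f,(q-c)@X,(p-c)@Y)
go(*(c+.060*X),.034,a)
```

```text
box [0.4508 0.3177] 15.034142314122118 0.18549776551632047 0.13910778304254395
blk2 far/near 0.021014545435462093 -0.022928430034545328 -0.0012073537123016651
turn [ 0.001  0.001 -0.001] shift [ 98.6 -16.7 152.7] t 36.4
```

```bash
python3 -m jog '[[[0,0,0],[45,-8,5],1],[[0,0,0],[85,-16,15],1],[[0,0,0],[97,-16,55],1],[[0,0,0],[97,-16,100],1],[[0,0,0],[97,-16,135],1],[[0,0,0],[97,-16,152],1],[[0,0,0],[97,-16,152],1],[[0,0,0],[97,-16,152],1],[[0,0,0],[97,-16,152],-0.2],[[0,0,0],[97,-16,152],-0.2],[[0,0,0],[97,-16,152],-0.2],[[0,0,0],[97,-16,120],-0.2],[[0,0,0],[97,-16,70],-0.2],[[0,0,0],[97,-16,20],-0.2],[[0,0,0],[60,-16,-20],-0.2],[[0,0,0],[20,-16,-40],-0.2],[[0,0,0],[20,-16,-40],-0.2],[[0,0,0],[20,-16,-40],-0.2]]' 60
python3 - <<'E'
from h import *
wpic("w18");go(*jig(-.008,.063),.19)
E
```

```text
time_s: 38.2
ee_pos: [0.4323, 0.3136, 0.2289]
eef_rot: [-179.9, -0.1, 15.1]
ft_force: [1.0, 0.4, -0.5]
width: 0.598
turn [-0.001  0.     0.397] shift [ 95.7 337.4  37. ] t 38.2
```

```bash
python3 -m jog '[[[0,0,0.397],[95,336,37],-0.3],[[0,0,0.397],[95,336,37],-0.3],[[0,0,0.397],[95,336,37],-0.3],[[0,0,0.397],[95,336,37],-0.3],[[0,0,0.397],[95,336,37],-0.3],[[0,0,0.397],[95,336,37],-0.3],[[0,0,0.397],[95,336,37],-0.3],[[0,0,0.397],[95,336,37],-0.3],[[0,0,0.397],[95,336,37],-0.3],[[0,0,0.397],[95,336,37],-0.3],[[0,0,0.397],[95,336,37],-0.3]]' 60
python3 - <<'E'
from h import *
go(*jig(-.008,.063),.118)
im,m=wpic("w19")
mk=(im.max(2)<45).astype(np.uint8);mk[300:]=0
n,_,st,ce=cv2.connectedComponentsWithStats(mk)
for i in range(1,n):
    if st[i,4]>300: print(st[i],ce[i])
E
```

```text
time_s: 39.35
ee_pos: [0.6114, 0.0144, 0.1901]
eef_rot: [180.0, 0.0, -7.6]
ft_force: [-0.2, 0.2, -0.4]
width: 0.649
turn [0.    0.    0.001] shift [ 1.4  1.8 72.1] t 39.4
[ 307  224   46   67 2791] [329.55499821 258.74453601]
```

```bash
python3 -m jog '[[[0,0,0],[0,1,40],-0.3],[[0,0,0],[0,1,71],-0.3],[[0,0,0],[0,1,71],-0.3],[[0,0,0],[0,1,71],1],[[0,0,0],[0,1,71],1],[[0,0,0],[0,1,71],1],[[0,0,0],[0,1,71],1],[[0,0,0],[0,1,71],1],[[0,0,0],[0,1,71],1],[[0,0,0],[0,20,71],1],[[0,0,0],[0,45,71],1],[[0,0,0],[0,70,71],1],[[0,0,0],[0,95,71],1],[[0,0,0],[0,120,71],1],[[0,0,0],[0,145,71],1],[[0,0,0],[0,170,71],1],[[0,0,0],[0,183,71],1],[[0,0,0],[0,188,71],1],[[0,0,0],[0,188,71],1]]' 60
python3 - <<'E'
from h import *
o=telemetry.get_obs();print(tojig(o["ee_pos"]),o["ft_force"])
E
```

```text
time_s: 41.3
ee_pos: [0.5853, -0.1738, 0.1224]
eef_rot: [180.0, 0.0, -7.8]
ft_force: [-11.4, 2.6, 10.2]
width: 0.267
[-0.01003063 -0.12531993] [-11.35761208   2.6276217   10.18062195]
```

```bash
python3 -m jog '[[[0,0,0],[0,0,0],-0.3],[[0,0,0],[0,0,0],-0.3],[[0,0,0],[0,0,0],-0.3],[[0,0,0],[0,0,-40],-0.3],[[0,0,0],[0,0,-80],-0.3],[[0,0,0],[-45,0,-110],-0.3],[[0,0,0],[-90,0,-120],-0.3],[[0,0,0],[-120,40,-120],-0.3],[[0,0,0],[-150,80,-120],-0.3],[[0,0,0],[-150,80,-120],-0.3],[[0,0,0],[-150,80,-120],-0.3],[[0,0,0],[-150,80,-120],-0.3]]' 60
python3 - <<'E'
from h import *
t=optics.read_camera("top");s=optics.read_camera("side");cv2.imwrite("pics/t20.png",t);cv2.imwrite("pics/s20.png",s)
a=cv2.resize(t[170:365,100:435],(800,466),interpolation=cv2.INTER_CUBIC)[:, :]
b=cv2.resize(s[150:370,130:400],(400,326));w=cv2.imread("pics/w18.png")
out=np.zeros((600,800,3),np.uint8)
out[:300,:515]=cv2.resize(a,(515,300));out[300:,:368]=cv2.resize(b,(368,300));out[300:,400:]=cv2.resize(w,(400,300));cv2.imwrite("pics/fin.png",out)
# compare home
d=cv2.absdiff(t,cv2.imread("pics/top0.png")).max(2)
for n,(x,y,w,h) in dict(bar=(325,218,100,45),bottle=(470,205,60,50),mug=(470,280,60,60),jar=(175,165,45,45),rod=(295,245,35,80)).items(): print(n,d[y:y+h,x:x+w].mean().round(1),(d[y:y+h,x:x+w]>40).sum())
E
```

```text
time_s: 42.5
ee_pos: [0.4274, -0.2316, 0.2391]
eef_rot: [-180.0, 0.0, -7.7]
ft_force: [-0.6, -0.4, -0.0]
width: 0.65
bar 29.1 859
bottle 16.0 33
mug 46.8 1933
jar 20.6 0
rod 47.1 1655
```

View pics/fin.png

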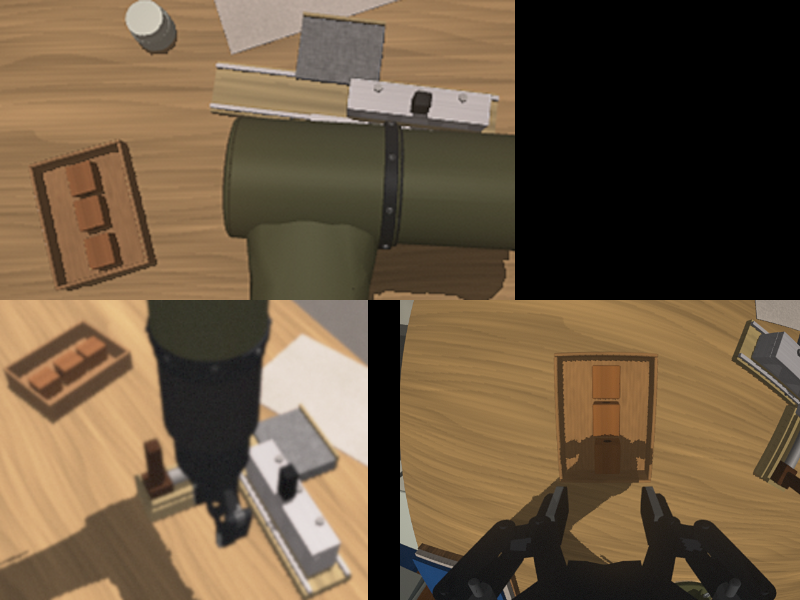

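All three blocks lie in the box, the bar is back at the right end, the sockets are empty, and the arm is touching nothing. I'll check the bar and rod numerically against the first pictures.

Run:
```python
from h import *
def dark(im,x,y,w,h,t):
    mk=(im[y:y+h,x:x+w].max(2)<t).astype(np.uint8);n,_,st,ce=cv2.connectedComponentsWithStats(mk)
    i=1+np.argmax(st[1:,4]);return st[i]+[x,y,0,0,0],(ce[i]+[x,y]).round(1)
t0,t1,s0,s1=[cv2.imread(f"pics/{n}.png") for n in("top0","t20","side0","s20")]
print("knob top",dark(t0,355,222,35,25,60),dark(t1,355,222,35,25,60))
print("knob side",dark(s0,325,260,30,45,50),dark(s1,325,260,30,45,50))
print("handle side",dark(s0,228,245,40,55,65),dark(s1,228,245,40,55,65))
for n,x in(("rod-157",-.157),("rod-167",-.167)): print(proj("side",[*jig(x,0),.145]))
# bottle cap (blue) & mug unchanged
for a in(s0,s1,t0,t1):
    mk=cv2.inRange(cv2.cvtColor(a,cv2.COLOR_BGR2HSV),(105,150,40),(130,255,255));n,_,st,ce=cv2.connectedComponentsWithStats(mk);print(ce[1+np.argmax(st[1:,4])].round(1))
```

```text
knob top (array([367, 230,  13,  14, 156]), array([373.2, 236.6])) (array([367, 230,  14,  14, 134]), array([373.7, 236.9]))
knob side (array([335, 271,  15,  26, 268]), array([340.7, 283.5])) (array([335, 272,  14,  25, 248]), array([340.7, 283.9]))
handle side (array([237, 258,  23,  37, 464]), array([246.4, 277.9])) (array([236, 260,  21,  35, 356]), array([243.9, 277.9]))
[244.69679527 255.53340497]
[239.94958473 257.23662538]
[466.1 375.6]
[466.2 375.8]Traceback (most recent call last):
  File "<stdin>", line 12, in <module>
    return _wrapfunc(a, 'argmax', axis=axis, out=out, **kwds)
    return bound(*args, **kwds)
ValueError: attempt to get argmax of an empty sequence
```

```bash
python3 -c "
from station import finish_job;print(finish_job())"
```

```text
the job is handed in; nothing more can be done
None
```

I emptied all three sockets and put the three blocks side by side in the cardboard box. The bar is back at its home station, the rod is drawn back, and I handed the job in at about 43 s.

**Carton knocked:** between the second and third placements the box was knocked about 2 cm. I measured it again from the wrist camera before placing the third block.

**Last checks:**
- **Blocks:** all three lie in the box, which stands level by eye.
- **Bar:** the knob is within 0.5 pixel (about 1 mm) of where it started, so the bar is home.
- **Rod:** the handle stands at its starting position or a few mm further back, so the tip is out of the bar.
- **Bottle and jar:** the bottle's cap is unmoved in the side view. The glue jar's area in the top view shows no large change from the first picture.

**Weak or failed checks:**
- **Grip slip:** the handle slipped a few mm in the grip during the third push, so I pushed a little further before drawing back.
- **Block colour masks:** two of the searches for blocks found nothing, so I judged those by eye or by position.
- **Bottle cap:** the search in the top view failed, so only the side view confirms the bottle.
- **Mug:** its area in the top view showed a large difference, which I put down to the arm or its shadow but did not check. The arm never went near the mug, but its position is not measured.

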